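# Set out the hexagon tiles on their setter slabs

### The arm

A 6-joint arm with a two-finger parallel gripper is mounted at the origin on the work surface. World frame = base frame: x ahead of the robot, y to its left, z up, the work surface at z = 0. Lengths are in m, angles in degrees, forces in N, time in s.
With the tool pointing down it reaches from about 0.3 to 0.75 m from the base axis. Payload 8.5 kg.
Tool frame: the origin (TCP) lies at the very end of the fingers, on their centre line; the grasp point (between the pads) lies 19 mm behind it (hold_point_z is the distance from the TCP to the grasp point, in m); z points along the fingers, y is the direction in which the jaws open and shut (so a half turn about z gives the same grasp; the last joint's range is limited). The gripper opens to 85 mm and grips with 20 to 120 N. Pads are 22 mm wide; open, the fingers measure 114 mm over their backs; the gripper's body (76 mm by 85 mm) begins 54 mm behind the grasp point. The pads swing forward as they close: fully open they stand 13 mm farther back than shut.
Start: joints at [61.175, 21.807, 74.336, -0, 83.858, -12.336], TCP at [0.156, 0.527, 0.202] pointing down, gripper open.
Joint ranges: [-178.18, 178.18], [-50.72, 133.34], [12.68, 142.11], [-81.47, 261.47], [9.98, 163.14], [-165.26, 165.26]. Speed limits (degrees/s): [136.94, 136.94, 180, 180, 180, 180].

### API

Orientations are given as a 3x3 rotation matrix whose columns are the frame's x, y, z axes.
In Python, from rig import observe, get_image, close_job, hold_point_z gives the robot as it stands. The module is installed in compiled form; this text tells all that it offers.
- The arm moves only by the tool jog_arm, never from a script. Its arguments are lists of equal length, an entry for each row: "travel": the shift along the world's x, y, z in m, a list of three; "dr": the turn, a rotation vector about the world's x, y, z in rad, a list of three. In form: {"travel": [[x, y, z], ...], "dr": [[rx, ry, rz], ...]}. A call has 1 to 20 rows; each row shifts and turns the commanded pose from where the row before left it; what a row does not reach is not made up. A row lasts 1/12 s, in which the tool goes at most 41.7 mm and 7.16 degrees, less where a joint would pass 70% of its speed; a pose out of reach is approached as far as the arm can. A call with a gripper value outside its range is refused whole. "jaw" is the finger opening in m, from 0 to 0.0854, set as the call begins (left out, the last holds). The fingers move at their own pace and stop on an object; "newtons" is the grip in N (left out, the last holds). Time passes only in rows, so rows that do not move let the fingers close. It gives the time, the measured TCP pose, the force and the opening at its end, in the units of the state.
- observe(): the state, without advancing time (a new reading comes with each control period).
- get_image(name): name is "side" or "top"; returns a dict with "color" (384x512x3 uint8, red, green, blue), "fovy" (degrees; the focal length in pixels is half the picture's height over the tangent of half this angle, whatever the lens; pixels are square), "cx", "cy" (the principal point, pixels), "R" (3x3) and "t" (3): a world point X has camera coordinates R X + t. Camera axes: x right, y down, z forward; pixel columns grow to the right and rows downward; lengths in m; the calibration is good to about 2 mm. A picture is of the moment at which its call begins. There is no depth.
- close_job(): hands the job in, once; it reports no verdict.
The state is a dict: "time_s": time; "q": joint angles; "qvel": joint speeds; "joint_efforts": joint torques, N m; "position": TCP position; "tool_rot": TCP orientation; "ft_force": force on the tool from outside, world axes, zero at the start; "wrist_torque": the same for the moment, N m; "grip_width": finger opening in m.
Only numpy, scipy, OpenCV 4.12 (cv2) and the standard library are available. Lean on these libraries where they do the work, as an engineer would, in place of code of your own. Each camera call takes 0.05 s, during which the arm holds its last target.

### The job

Pick out the four six-sided tiles from the mixed tiles on the mosaic bench and lay each on the square cement setter slab made for its size: the smallest tile on the smallest slab, the next on the next, and so up to the largest on the largest. Each must lie flat, glazed face up, in the middle of the circle scored on its slab (which way it is turned does not matter). Leave the star tile and the square tile where they lie.

Things in the scene. Friction and masses are not known exactly. Their poses are not given: they have to be found in the camera images.
- hex30_center (a point): A loose six-sided (regular hexagon) terracotta tile with a white glazed top, 30 mm across its flat sides, 35 mm across its corners, 20 mm thick, lying on the bench glazed face up, at any yaw. The point is the tile's centre, half-way up (10 mm above its underside). z: up out of the glaze; a pair of parallel flat sides faces along +x and -x, the other two pairs are turned 60 degrees either way. Rank by size among the four hexagons: 1 of 4 (1 = smallest).
- hex40_center (a point): A loose six-sided (regular hexagon) terracotta tile with a white glazed top, 40 mm across its flat sides, 46 mm across its corners, 20 mm thick, lying on the bench glazed face up, at any yaw. The point is the tile's centre, half-way up (10 mm above its underside). z: up out of the glaze; a pair of parallel flat sides faces along +x and -x, the other two pairs are turned 60 degrees either way. Rank by size among the four hexagons: 2 of 4 (1 = smallest).
- hex50_center (a point): A loose six-sided (regular hexagon) terracotta tile with a white glazed top, 50 mm across its flat sides, 58 mm across its corners, 20 mm thick, lying on the bench glazed face up, at any yaw. The point is the tile's centre, half-way up (10 mm above its underside). z: up out of the glaze; a pair of parallel flat sides faces along +x and -x, the other two pairs are turned 60 degrees either way. Rank by size among the four hexagons: 3 of 4 (1 = smallest).
- hex60_center (a point): A loose six-sided (regular hexagon) terracotta tile with a white glazed top, 60 mm across its flat sides, 69 mm across its corners, 20 mm thick, lying on the bench glazed face up, at any yaw. The point is the tile's centre, half-way up (10 mm above its underside). z: up out of the glaze; a pair of parallel flat sides faces along +x and -x, the other two pairs are turned 60 degrees either way. Rank by size among the four hexagons: 4 of 4 (1 = smallest).
- slab30_top (a point): A square grey cement setter slab fixed to the bench, 52 x 52 mm, 10 mm thick, with a dark circle of 41 mm diameter scored round its centre; the slab for the 30 mm hexagon. The point is the centre of its top face (10 mm above the bench); x and y run along its edges, z up. Rank by size among the four slabs: 1 of 4 (1 = smallest).
- slab40_top (a point): A square grey cement setter slab fixed to the bench, 62 x 62 mm, 10 mm thick, with a dark circle of 52 mm diameter scored round its centre; the slab for the 40 mm hexagon. The point is the centre of its top face (10 mm above the bench); x and y run along its edges, z up. Rank by size among the four slabs: 2 of 4 (1 = smallest).
- slab50_top (a point): A square grey cement setter slab fixed to the bench, 72 x 72 mm, 10 mm thick, with a dark circle of 64 mm diameter scored round its centre; the slab for the 50 mm hexagon. The point is the centre of its top face (10 mm above the bench); x and y run along its edges, z up. Rank by size among the four slabs: 3 of 4 (1 = smallest).
- slab60_top (a point): A square grey cement setter slab fixed to the bench, 82 x 82 mm, 10 mm thick, with a dark circle of 75 mm diameter scored round its centre; the slab for the 60 mm hexagon. The point is the centre of its top face (10 mm above the bench); x and y run along its edges, z up. Rank by size among the four slabs: 4 of 4 (1 = smallest).
- star_center (a point): A loose eight-pointed star tile, same clay, glaze and 20 mm thickness, 59 mm from point to point (two 42 mm squares turned 45 degrees). Not wanted: it stays where it lies. The point is its centre, half-way up; z up.
- square_center (a point): A loose square tile, same clay, glaze and 20 mm thickness, 48 x 48 mm. Not wanted: it stays where it lies. The point is its centre, half-way up; z up.
Mind the look-alikes: they are no part of the job. Leave any orange or turquoise look-alike of the part that bears slab60_top alone.

How it is judged (in metres and radians):
At the end, for the whole second after the job is handed in: Each hexagon rests flat (within 0.1 rad) and glazed face up on the top of the slab of its own size, its centre within 12 mm of the slab's centre, released and at rest; the star and the square tile are within 20 mm of where they started (horizontal distance between hex30_center and slab30_top below 0.012 m and z of hex30_center in the frame of slab30_top between 0.007 and 0.014 m and angle between each of hex30_center, hex40_center, hex50_center, hex60_center's own z axis and vertical below 0.1 rad and linear speed of each of hex30, hex40, hex50, hex60 below 0.02 m/s and horizontal distance between hex40_center and slab40_top below 0.012 m and z of hex40_center in the frame of slab40_top between 0.007 and 0.014 m and horizontal distance between hex50_center and slab50_top below 0.012 m and z of hex50_center in the frame of slab50_top between 0.007 and 0.014 m and horizontal distance between hex60_center and slab60_top below 0.012 m and z of hex60_center in the frame of slab60_top between 0.007 and 0.014 m and distance of each of star_center, square_center from where it was at the start of the episode below 0.02 m); the robot touches nothing.
It fails at once if the star tile is disturbed (moved more than 20 mm) (distance of star_center from where it was at the start of the episode above 0.02 m).
It fails at once if the square tile is disturbed (moved more than 20 mm) (distance of square_center from where it was at the start of the episode above 0.02 m).
It fails at once if a hexagon tile is tipped over (angle between any of hex30_center, hex40_center, hex50_center, hex60_center's own z axis and vertical above 1 rad).
It also fails if it takes over 90 s, if anything falls off the work surface, if the arm or the gripper's body presses on something with over 40 N, if the wrist force passes 120 N, or if a joint passes its speed limit or range.

## Working session

There is one attempt and no reset: what is moved stays moved. The work goes in short steps, Python scripts to look and compute and a tool call to move; the robot and the scene stay as the last step left them, time stands still between calls to the robot, and variables do not carry over. Pictures are saved under pics/ and viewed, and the job is handed in when it is done.

Besides the shell and the picture viewer there is one more tool, called after "Request:" as a command line: name --argument value ..., lists and objects as JSON in quotes. jog_arm: Moves the arm, as the interface text tells. Its arguments: {"type":"object","properties":{"travel":{"type":"array"},"dr":{"type":"array"},"jaw":{"type":"number"},"newtons":{"type":"number"}},"required":["travel","dr"]}

```bash
mkdir -p pics; python3 - <<'E'
from rig import *
import cv2,numpy as np
print({k:np.round(v,3) for k,v in observe().items()}, hold_point_z)
for n in("top","side"):
    g=get_image(n);cv2.imwrite(f"pics/{n}0.png",g["color"][:,:,::-1]);np.savez(f"{n}0.npz",**g)
    print(n,g["fovy"],g["cx"],g["cy"],-g["R"].T@g["t"],g["R"].round(3))
E
```

```text
{'time_s': np.float64(0.0), 'q': array([ 6.1175e+01,  2.1842e+01,  7.4387e+01, -1.0000e-03,  8.3858e+01,
       -1.2335e+01]), 'qvel': array([ 0.007,  0.035,  0.007, -0.   , -0.012, -0.051]), 'joint_efforts': array([ 0.0000e+00, -4.4847e+01, -2.3127e+01, -0.0000e+00,  5.0000e-03,
        0.0000e+00]), 'position': array([0.156, 0.527, 0.201]), 'tool_rot': array([[-0.959,  0.284, -0.001],
       [ 0.284,  0.959, -0.001],
       [ 0.   , -0.001, -1.   ]]), 'ft_force': array([-0.265,  0.467,  0.166]), 'wrist_torque': array([-0.04 , -0.056,  0.033]), 'grip_width': np.float64(0.086)} 0.0187
top 53.13497676859933 256.99457372698265 192.82372628695205 [ 0.31639537 -0.05676755  1.15064207] [[-0.01  -1.     0.016]
 [-0.989  0.008 -0.145]
 [ 0.145 -0.017 -0.989]]
side 56.624035307188564 264.05841454803254 190.7848160738555 [0.34514941 0.57054473 0.57253296] [[-0.979 -0.204 -0.001]
 [-0.125  0.604 -0.787]
 [ 0.161 -0.771 -0.617]]
```

View pics/top0.png

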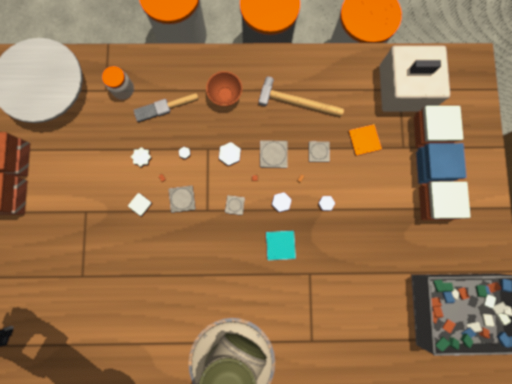

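View pics/side0.png

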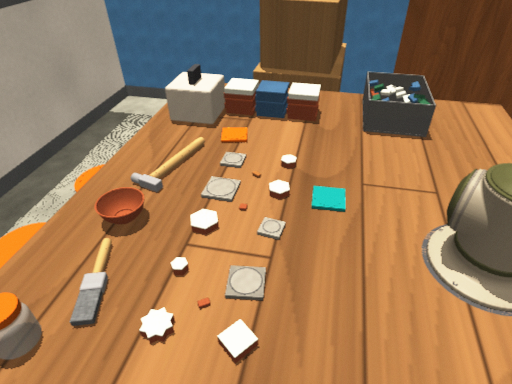

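```bash
cat > h.py <<'E'
import numpy as np,cv2
def cast(g,u,v,z):
    f=192/np.tan(np.radians(float(g["fovy"]))/2)
    d=g["R"].T@np.array([(u-g["cx"])/f,(v-g["cy"])/f,1]);c=-g["R"].T@g["t"]
    return c+d*(z-c[2])/d[2]
def proj(g,X):
    f=192/np.tan(np.radians(float(g["fovy"]))/2)
    p=g["R"]@X+g["t"];return f*p[:2]/p[2]+[g["cx"],g["cy"]]
def area(g,cnt,z):
    P=np.array([cast(g,u,v,z)[:2] for u,v in cnt],np.float32);return P
E
python3 - <<'E'
from h import *
for n in("top","side"):
    g=dict(np.load(f"{n}0.npz"));im=g["color"];K=4
    big=cv2.resize(im,None,fx=K,fy=K,interpolation=cv2.INTER_CUBIC)
    hsv=cv2.cvtColor(big,cv2.COLOR_RGB2HSV);h,s,v=cv2.split(hsv)
    for name,m,z in(("white",(v>175)&(s<60),.02),("grey",(v>70)&(v<=205)&(s<75),.01)):
        m=m.astype(np.uint8)*255
        if name=="grey": m=cv2.morphologyEx(m,cv2.MORPH_OPEN,np.ones((13,13)))
        cs,_=cv2.findContours(m,cv2.RETR_EXTERNAL,cv2.CHAIN_APPROX_NONE)
        for c in cs:
            uv=(c[:,0,:]+.5)/K-.5
            P=area(g,uv,z)
            M=cv2.moments(P.reshape(-1,1,2)); A=abs(M["m00"])
            if not 4e-4<A<9e-3: continue
            x,y=M["m10"]/M["m00"],M["m01"]/M["m00"]
            if not(.2<x<.75 and -.5<y<.5):continue
            (_,(w,hh),an)=cv2.minAreaRect(P*1000)
            print(n,name,uv.mean(0).round(0),"xy",round(x,4),round(y,4),"sqrtA mm",round(A**.5*1000,1),"rect",round(w,1),round(hh,1),round(an,1))
    if n=="top": cr=im[125:265,110:400]; 
    else: cr=im[110:370,120:360]
    cv2.imwrite(f"pics/{n}_crop.png",cv2.resize(cr[:,:,::-1],None,fx=2.7 if n=="top" else 2.3,fy=2.7 if n=="top" else 2.3,interpolation=cv2.INTER_CUBIC))
E
```

```text
top white [234. 204.] xy 0.4471 -0.0073 sqrtA mm 40.1 rect 49.2 49.0 81.9
top white [327. 203.] xy 0.4515 -0.2833 sqrtA mm 38.7 rect 46.3 41.9 89.5
top white [139. 204.] xy 0.4523 0.2717 sqrtA mm 48.8 rect 49.5 50.8 52.6
top white [281. 201.] xy 0.4562 -0.1487 sqrtA mm 48.2 rect 52.6 57.5 14.3
top white [181. 198.] xy 0.4679 0.148 sqrtA mm 48.2 rect 54.7 53.9 0.9
top white [140. 156.] xy 0.5962 0.2727 sqrtA mm 46.3 rect 53.5 53.1 21.5
top white [184. 152.] xy 0.6089 0.1427 sqrtA mm 29.2 rect 33.1 34.1 26.5
top white [320. 150.] xy 0.6106 -0.2668 sqrtA mm 40.2 rect 42.9 62.6 37.8
top white [229. 153.] xy 0.6045 0.006 sqrtA mm 57.7 rect 63.5 68.9 83.6
top white [273. 149.] xy 0.6072 -0.1264 sqrtA mm 63.6 rect 78.3 71.4 89.7
top grey [234. 205.] xy 0.4476 -0.0089 sqrtA mm 50.4 rect 52.7 52.9 82.4
top grey [182. 199.] xy 0.4677 0.149 sqrtA mm 69.9 rect 72.1 71.6 6.4
top grey [319. 151.] xy 0.6107 -0.2666 sqrtA mm 61.1 rect 62.3 62.8 89.6
top grey [273. 154.] xy 0.6041 -0.1272 sqrtA mm 80.7 rect 81.5 82.5 88.2
top grey [152. 110.] xy 0.7445 0.2456 sqrtA mm 66.4 rect 47.2 107.4 19.3
side w
[... 250 characters left out ...]
3 sqrtA mm 28.5 rect 34.2 31.4 68.8
side white [271. 227.] xy 0.4472 0.0029 sqrtA mm 48.5 rect 50.7 50.3 82.4
side white [203. 218.] xy 0.6043 0.0071 sqrtA mm 56.4 rect 60.9 69.3 24.5
side white [279. 186.] xy 0.4561 -0.1469 sqrtA mm 47.3 rect 51.3 58.0 14.7
side white [221. 187.] xy 0.6003 -0.1133 sqrtA mm 76.9 rect 80.0 79.6 88.8
side white [289. 158.] xy 0.4515 -0.2809 sqrtA mm 38.3 rect 46.4 41.9 87.6
side white [233. 158.] xy 0.6066 -0.2498 sqrtA mm 57.3 rect 61.1 59.9 88.9
side grey [ 87. 302.] xy 0.7416 0.2581 sqrtA mm 53.0 rect 46.0 78.4 19.2
side grey [234. 291.] xy 0.4856 0.1791 sqrtA mm 26.1 rect 41.6 36.2 8.3
side grey [259. 283.] xy 0.4429 0.1521 sqrtA mm 32.9 rect 28.4 73.8 7.5
```

View pics/top_crop.png

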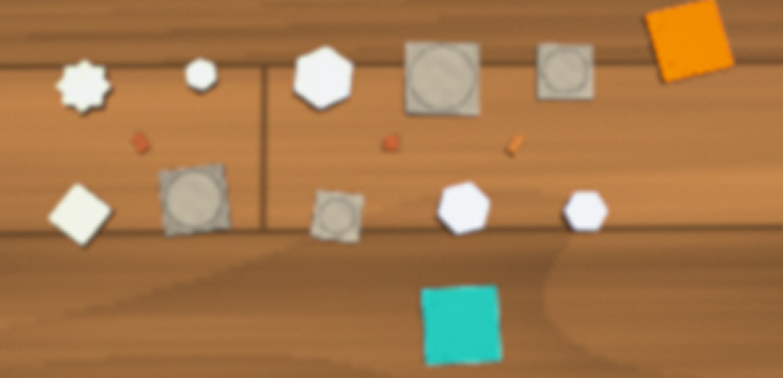

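View pics/side_crop.png

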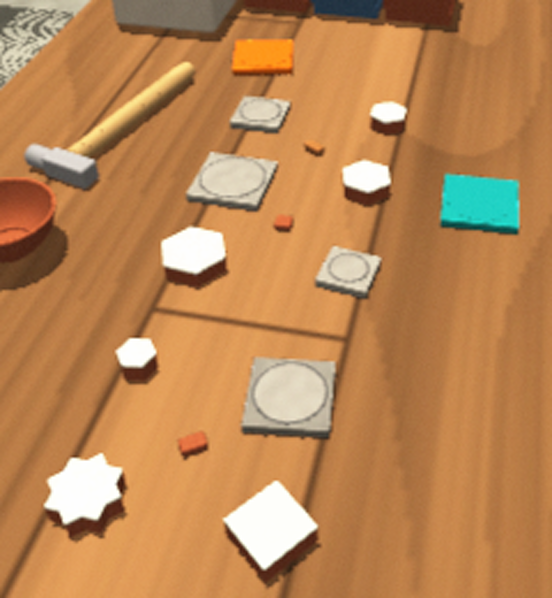

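```bash
python3 - <<'E'
from h import *
H=dict(h30=(.6088,.1428),h40=(.4515,-.282),h50=(.4561,-.1478),h60=(.6044,.0065))
for n in("top","side"):
    g=dict(np.load(f"{n}0.npz"));im=g["color"]
    K=4;big=cv2.resize(im,None,fx=K,fy=K,interpolation=cv2.INTER_CUBIC)
    h,s,v=cv2.split(cv2.cvtColor(big,cv2.COLOR_RGB2HSV))
    cs,_=cv2.findContours(((v>175)&(s<60)).astype(np.uint8),cv2.RETR_EXTERNAL,cv2.CHAIN_APPROX_NONE)
    for c in cs:
        P=area(g,(c[:,0]+.5)/K-.5,.02)
        M=cv2.moments(P.reshape(-1,1,2))
        if M["m00"]==0:continue
        ctr=np.array([M["m10"],M["m01"]])/M["m00"]
        for k,p in H.items():
            if np.hypot(*(ctr-p))<.006 and abs(M["m00"])>4e-4:
                D=P-ctr;r=np.hypot(*D.T);t=np.arctan2(D[:,1],D[:,0])
                tt=np.linspace(-np.pi,np.pi,720,endpoint=False);o=np.argsort(t)
                rr=np.interp(tt,t[o],r[o],period=2*np.pi)
                F=(rr*np.exp(6j*tt)).mean()
                corner=np.degrees(np.angle(F))/6
                print(n,k,ctr.round(4),"flat-normal deg mod60",round((corner+30)%60,1),"amp/r",round(abs(F)/rr.mean(),3))
E
```

```text
top h40 [ 0.4515 -0.2833] flat-normal deg mod60 59.2 amp/r 0.021
top h50 [ 0.4562 -0.1487] flat-normal deg mod60 15.0 amp/r 0.024
top h30 [0.6089 0.1427] flat-normal deg mod60 41.8 amp/r 0.017
top h60 [0.6045 0.006 ] flat-normal deg mod60 23.9 amp/r 0.028
side h30 [0.6087 0.143 ] flat-normal deg mod60 38.6 amp/r 0.028
side h60 [0.6043 0.0071] flat-normal deg mod60 23.7 amp/r 0.028
side h50 [ 0.4561 -0.1469] flat-normal deg mod60 14.4 amp/r 0.027
side h40 [ 0.4515 -0.2809] flat-normal deg mod60 57.9 amp/r 0.023
```

Candidates in the top view:
- **White tiles:** star (140,156), square (139,204), hex30 (184,152), hex40 (327,203), hex50 (281,201) and hex60 (229,153).
- **Grey slabs:** 30 at (234,205), 40 at (319,151), 50 at (182,199) and 60 at (273,154).
- **Look-alikes, to be left alone:** the orange one (365,139) and the turquoise one (281,245).

The crops show clear hexagons and slabs. Their measured sizes match the description, and the two views agree to within 2.5 mm. I start with hex30.

Request:
jog_arm --travel '[[0.0252,-0.0213,-0.0056],[0.0252,-0.0213,-0.0056],[0.0252,-0.0213,-0.0056],[0.0252,-0.0213,-0.0056],[0.0252,-0.0213,-0.0056],[0.0252,-0.0213,-0.0056],[0.0252,-0.0213,-0.0056],[0.0252,-0.0213,-0.0056],[0.0252,-0.0213,-0.0056],[0.0252,-0.0213,-0.0056],[0.0252,-0.0213,-0.0056],[0.0252,-0.0213,-0.0056],[0.0252,-0.0213,-0.0056],[0.0252,-0.0213,-0.0056],[0.0252,-0.0213,-0.0056],[0.0252,-0.0213,-0.0056],[0.0252,-0.0213,-0.0056],[0.0252,-0.0213,-0.0056],[0,0,0],[0,0,0]]' --dr '[[0,0,0.0257],[0,0,0.0257],[0,0,0.0257],[0,0,0.0257],[0,0,0.0257],[0,0,0.0257],[0,0,0.0257],[0,0,0.0257],[0,0,0.0257],[0,0,0.0257],[0,0,0.0257],[0,0,0.0257],[0,0,0.0257],[0,0,0.0257],[0,0,0.0257],[0,0,0.0257],[0,0,0.0257],[0,0,0.0257],[0,0,0],[0,0,0]]' --jaw 0.055 --newtons 40

```text
time_s: 1.77
position: [0.6101, 0.1427, 0.0997]
tool_rot: [[-0.985, -0.172, -0.002], [-0.172, 0.985, -0.0], [0.002, 0.0, -1.0]]
ft_force: [-0.5, -0.6, -0.2]
grip_width: 0.0549
```

Request:
jog_arm --travel '[[-0.001,0,-0.02],[0,0,-0.02],[0,0,-0.02],[0,0,-0.015],[0,0,-0.01],[0,0,-0.007],[0,0,-0.004],[0,0,0],[0,0,0]]' --dr '[[0,0,0],[0,0,0],[0,0,0],[0,0,0],[0,0,0],[0,0,0],[0,0,0],[0,0,0],[0,0,0]]'

```text
time_s: 2.52
position: [0.609, 0.1441, 0.0056]
tool_rot: [[-0.985, -0.174, 0.001], [-0.174, 0.985, 0.0], [-0.001, -0.0, -1.0]]
ft_force: [-0.6, -0.2, 0.2]
grip_width: 0.0547
```

Request:
jog_arm --travel '[[0,0,0],[0,0,0],[0,0,0],[0,0,0],[0,0,0],[0,0,0],[0,0,0]]' --dr '[[0,0,0],[0,0,0],[0,0,0],[0,0,0],[0,0,0],[0,0,0],[0,0,0]]' --jaw 0.01

```text
time_s: 3.1
position: [0.6087, 0.144, 0.0049]
tool_rot: [[-0.985, -0.174, -0.0], [-0.174, 0.985, -0.0], [0.0, -0.0, -1.0]]
ft_force: [-0.8, 0.1, -0.3]
grip_width: 0.0105
```

```bash
cat > look.py <<'E'
import sys
from rig import *
import cv2,numpy as np
i=sys.argv[1]
o=[]
for n,(a,b,c,d) in(("top",(110,275,100,400)),("side",(100,370,60,360))):
    g=get_image(n);np.savez(f"{n}{i}.npz",**g);cr=g["color"][a:b,c:d,::-1]
    cv2.imwrite(f"pics/{n}{i}.png",cv2.resize(cr,None,fx=2.2,fy=2.2,interpolation=cv2.INTER_CUBIC))
E
python3 look.py 1
```

```text
(no output)
```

View pics/top1.png

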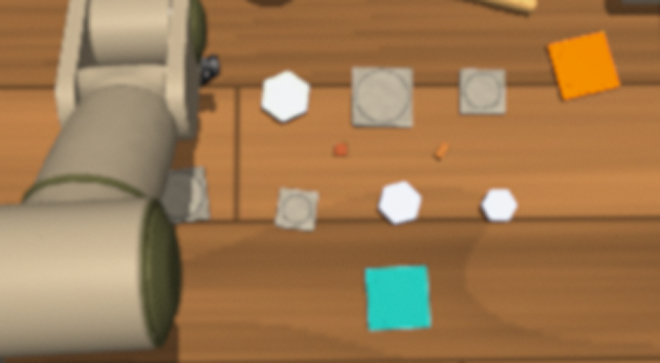

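View pics/side1.png

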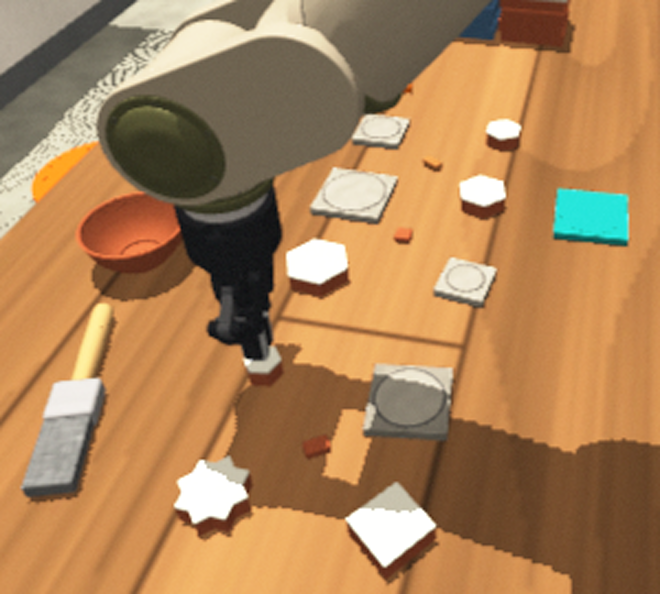

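```bash
python3 - <<'E'
from h import *
g=dict(np.load("side1.npz"));g0=dict(np.load("side0.npz"))
a=[cv2.resize(x["color"][215:295,140:220,::-1],None,fx=5,fy=5,interpolation=cv2.INTER_CUBIC) for x in(g,g0)]
cv2.imwrite("pics/z1.png",np.hstack(a))
for z in(.005,.02,.03):print(z,proj(g,np.array([.6087,.144,z])), (proj(g,np.array([.6087,.144,z]))-[140,215])*5)
t=dict(np.load("top1.npz"));print(proj(t,np.array([.6087,.144,.005])))
E
```

```text
0.005 [179.63950536 268.01877923] [198.19752678 265.09389617]
0.02 [178.53678765 263.11000938] [192.68393823 240.55004688]
0.03 [177.78558059 259.76599621] [188.92790296 223.82998103]
[184.33447765 153.15280706]
```

View pics/z1.png

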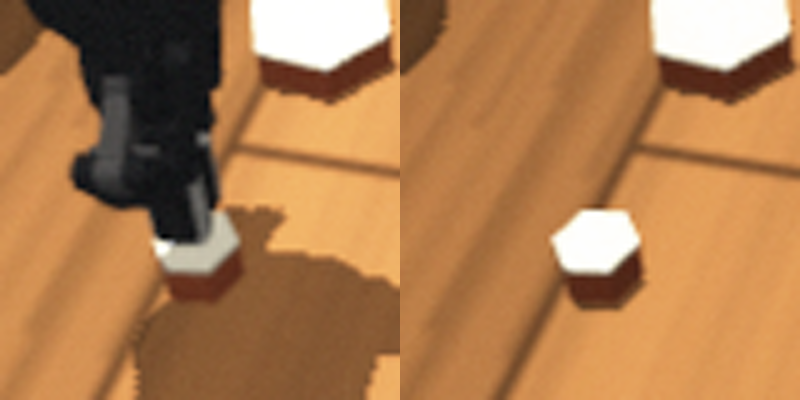

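Request:
jog_arm --travel '[[0,0,0.03],[0,0,0.03],[-0.02,-0.02,0],[-0.02,-0.02,0],[-0.02,-0.02,0],[0,0,0],[0,0,0]]' --dr '[[0,0,0],[0,0,0],[0,0,0],[0,0,0],[0,0,0],[0,0,0],[0,0,0]]'

```text
time_s: 3.78
position: [0.5484, 0.0833, 0.0653]
tool_rot: [[-0.985, -0.172, 0.0], [-0.172, 0.985, 0.0], [-0.0, -0.0, -1.0]]
ft_force: [0.7, 0.5, 0.4]
grip_width: 0.0098
```

```bash
python3 look.py 2; python3 - <<'E'
from h import *
from rig import observe
X=observe()["position"];print(X)
g=dict(np.load("side2.npz"));t=dict(np.load("top2.npz"))
for d in (0,.01,.02,.03):print(d,proj(g,X+[0,0,d]),proj(t,X+[0,0,d]))
u,v=proj(g,X).astype(int)
cv2.imwrite("pics/z2.png",cv2.resize(g["color"][v-70:v+50,u-60:u+60,::-1],None,fx=5,fy=5,interpolation=cv2.INTER_CUBIC));print(u-60,v-70)
E
```

```text
[0.54935596 0.08418451 0.0651257 ]
0 [214.31815175 230.46198872] [201.24088322 167.94535819]
0.01 [213.8850145  226.87701562] [200.7929168  167.21118667]
0.02 [213.44433392 223.22960814] [200.33678524 166.4636333 ]
0.03 [212.9959112  219.51812095] [199.87226325 165.70232887]
154 160
```

View pics/z2.png

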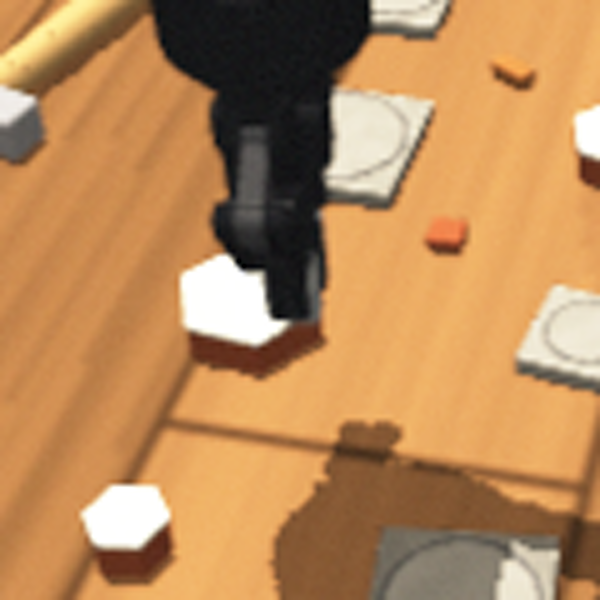

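The jaws closed above the tile. In the side view the fingertips are about 20–28 mm higher than the reported TCP. I'll find the true height by touching an empty spot on the bench gently.

Request:
jog_arm --travel '[[0,0,-0.02],[0,0,-0.02],[0,0,-0.02],[0,0,-0.01],[0,0,-0.005],[0,0,0],[0,0,0]]' --dr '[[0,0,0],[0,0,0],[0,0,0],[0,0,0],[0,0,0],[0,0,0],[0,0,0]]'

```text
time_s: 4.47
position: [0.5494, 0.0842, -0.0095]
tool_rot: [[-0.985, -0.174, 0.001], [-0.174, 0.985, -0.0], [-0.001, -0.0, -1.0]]
ft_force: [-0.5, 0.3, 1.1]
grip_width: 0.0099
```

Request:
jog_arm --travel '[[0,0,-0.002],[0,0,-0.002],[0,0,-0.001],[0,0,0]]' --dr '[[0,0,0],[0,0,0],[0,0,0],[0,0,0]]'

```text
time_s: 4.8
position: [0.5487, 0.0839, -0.015]
tool_rot: [[-0.985, -0.174, 0.0], [-0.174, 0.985, -0.0], [-0.0, -0.0, -1.0]]
ft_force: [0.9, -0.2, -0.7]
grip_width: 0.01
```

Request:
jog_arm --travel '[[0,0,-0.001],[0,0,-0.001],[0,0,-0.001],[0,0,0]]' --dr '[[0,0,0],[0,0,0],[0,0,0],[0,0,0]]'

```text
time_s: 5.13
position: [0.5486, 0.0839, -0.0183]
tool_rot: [[-0.985, -0.174, -0.0], [-0.174, 0.985, 0.0], [0.0, 0.0, -1.0]]
ft_force: [-0.2, -0.5, -0.1]
grip_width: 0.0099
```

Request:
jog_arm --travel '[[0,0,-0.001],[0,0,-0.001],[0,0,0]]' --dr '[[0,0,0],[0,0,0],[0,0,0]]'

```text
time_s: 5.38
position: [0.5486, 0.0839, -0.0202]
tool_rot: [[-0.985, -0.174, -0.0], [-0.174, 0.985, -0.0], [0.0, 0.0, -1.0]]
ft_force: [-0.5, 0.7, 1.3]
grip_width: 0.0098
```

Request:
jog_arm --travel '[[0,0,-0.001],[0,0,-0.001],[0,0,0]]' --dr '[[0,0,0],[0,0,0],[0,0,0]]'

```text
time_s: 5.63
position: [0.5486, 0.084, -0.0223]
tool_rot: [[-0.985, -0.174, -0.0], [-0.174, 0.985, 0.0], [0.0, 0.0, -1.0]]
ft_force: [0.0, 0.5, 0.1]
grip_width: 0.0102
```

```bash
python3 look.py 3; python3 - <<'E'
from h import *
g=dict(np.load("side3.npz"))
cv2.imwrite("pics/z3.png",cv2.resize(g["color"][200:290,170:260,::-1],None,fx=6,fy=6,interpolation=cv2.INTER_CUBIC))
for z in(-.02,0,.005,.01):print(z,(proj(g,np.array([.5486,.0839,z]))-[170,200])*6)
E
```

```text
-0.02 [288.59527718 351.71528214]
0 [284.08259509 314.05969051]
0.005 [282.93146967 304.45424786]
0.01 [281.77093717 294.77030893]
```

View pics/z3.png

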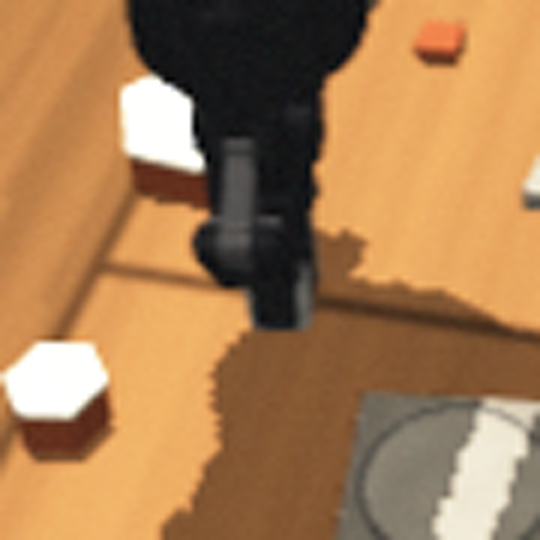

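Request:
jog_arm --travel '[[0,0,-0.001],[0,0,-0.001],[0,0,0]]' --dr '[[0,0,0],[0,0,0],[0,0,0]]'

```text
time_s: 5.98
position: [0.5486, 0.084, -0.0243]
tool_rot: [[-0.985, -0.174, -0.0], [-0.174, 0.985, -0.0], [0.0, 0.0, -1.0]]
ft_force: [-0.1, -0.2, -0.4]
grip_width: 0.01
```

Request:
jog_arm --travel '[[0,0,-0.001],[0,0,0]]' --dr '[[0,0,0],[0,0,0]]'

```text
time_s: 6.15
position: [0.5486, 0.084, -0.0252]
tool_rot: [[-0.985, -0.174, -0.0], [-0.174, 0.985, 0.0], [0.0, 0.0, -1.0]]
ft_force: [0.5, 0.6, -0.1]
grip_width: 0.0102
```

Request:
jog_arm --travel '[[0,0,-0.001],[0,0,0]]' --dr '[[0,0,0],[0,0,0]]'

```text
time_s: 6.32
position: [0.5486, 0.0839, -0.0262]
tool_rot: [[-0.985, -0.174, -0.0], [-0.174, 0.985, -0.0], [0.0, 0.0, -1.0]]
ft_force: [0.8, 0.1, -0.3]
grip_width: 0.01
```

Request:
jog_arm --travel '[[0,0,-0.001],[0,0,0]]' --dr '[[0,0,0],[0,0,0]]'

```text
time_s: 6.48
position: [0.5486, 0.084, -0.0272]
tool_rot: [[-0.985, -0.174, -0.0], [-0.174, 0.985, 0.0], [0.0, 0.0, -1.0]]
ft_force: [0.6, -1.0, 0.1]
grip_width: 0.01
```

Request:
jog_arm --travel '[[0,0,-0.001],[0,0,0]]' --dr '[[0,0,0],[0,0,0]]'

```text
time_s: 6.65
position: [0.5486, 0.0839, -0.0283]
tool_rot: [[-0.985, -0.174, -0.0], [-0.174, 0.985, -0.0], [0.0, 0.0, -1.0]]
ft_force: [0.0, -0.7, -0.5]
grip_width: 0.0098
```

Request:
jog_arm --travel '[[0,0,-0.001],[0,0,0]]' --dr '[[0,0,0],[0,0,0]]'

```text
time_s: 6.82
position: [0.5487, 0.084, -0.0292]
tool_rot: [[-0.985, -0.174, -0.0], [-0.174, 0.985, -0.0], [0.0, -0.0, -1.0]]
ft_force: [0.0, 0.3, 0.8]
grip_width: 0.01
```

Request:
jog_arm --travel '[[0,0,-0.001],[0,0,0]]' --dr '[[0,0,0],[0,0,0]]'

```text
time_s: 6.98
position: [0.5488, 0.0839, -0.0293]
tool_rot: [[-0.985, -0.174, 0.0], [-0.174, 0.985, -0.0], [-0.0, -0.0, -1.0]]
ft_force: [-2.9, 0.0, 9.2]
grip_width: 0.0101
```

```bash
python3 look.py 4; python3 - <<'E'
from h import *
g=dict(np.load("side4.npz"))
cv2.imwrite("pics/z4.png",cv2.resize(g["color"][200:290,170:260,::-1],None,fx=6,fy=6,interpolation=cv2.INTER_CUBIC))
for y in (.084,.094,.104):
  for z in(0,.01):print(y,z,(proj(g,np.array([.5486,y,z]))-[170,200])*6)
E
```

```text
0.084 0 [283.99698661 314.26686689]
0.084 0.01 [281.68439292 294.97720846]
0.094 0 [275.34764904 335.19865347]
0.094 0.01 [272.93977284 315.88278967]
0.104 0 [266.51944311 356.56330951]
0.104 0.01 [264.01280516 337.22430547]
```

View pics/z4.png

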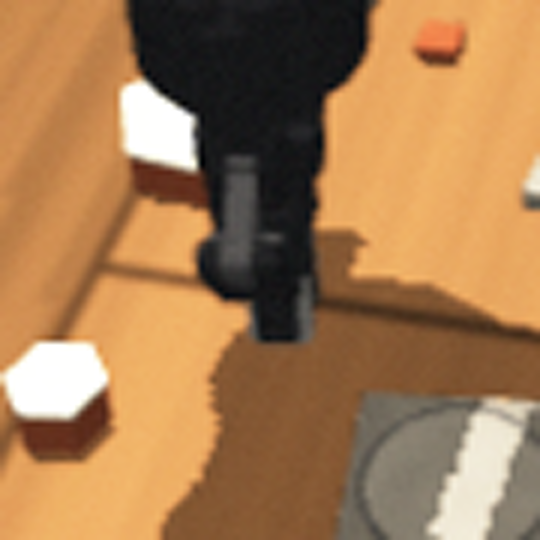

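Contact came at a reported z of −0.0292, so the true tip height is the reported z plus 0.029. I'll use that from here on. Back to hex30.

Request:
jog_arm --travel '[[0,0,0.025],[0,0,0.035],[0.02,0.02,0.02],[0.02,0.02,0],[0.02,0.019,0],[0,0,0],[0,0,0],[0,0,0]]' --dr '[[0,0,0],[0,0,0],[0,0,0],[0,0,0],[0,0,0],[0,0,0],[0,0,0],[0,0,0]]' --jaw 0.055

```text
time_s: 7.75
position: [0.608, 0.1426, 0.0494]
tool_rot: [[-0.985, -0.174, -0.001], [-0.174, 0.985, -0.0], [0.001, -0.0, -1.0]]
ft_force: [-0.1, -0.2, 0.0]
grip_width: 0.055
```

Request:
jog_arm --travel '[[0.002,0,-0.02],[0,0,-0.02],[0,0,-0.015],[0,0,-0.01],[0,0,-0.007],[0,0,-0.003],[0,0,0],[0,0,0]]' --dr '[[0,0,0],[0,0,0],[0,0,0],[0,0,0],[0,0,0],[0,0,0],[0,0,0],[0,0,0]]'

```text
time_s: 8.42
position: [0.611, 0.1429, -0.0244]
tool_rot: [[-0.985, -0.174, 0.001], [-0.174, 0.985, 0.0], [-0.001, -0.0, -1.0]]
ft_force: [0.6, -0.3, -0.8]
grip_width: 0.055
```

Request:
jog_arm --travel '[[0,0,0],[0,0,0],[0,0,0],[0,0,0],[0,0,0],[0,0,0]]' --dr '[[0,0,0],[0,0,0],[0,0,0],[0,0,0],[0,0,0],[0,0,0]]' --jaw 0.01

```text
time_s: 8.92
position: [0.6112, 0.143, -0.0241]
tool_rot: [[-0.985, -0.174, 0.002], [-0.174, 0.985, 0.0], [-0.002, -0.0, -1.0]]
ft_force: [-1.4, 0.0, 6.2]
grip_width: 0.0287
```

Request:
jog_arm --travel '[[0,0,0.01],[0,0,0.025],[0,0,0.03],[-0.023,-0.0216,0],[-0.023,-0.0216,0],[-0.023,-0.0216,0],[-0.023,-0.0216,0],[-0.023,-0.0216,0],[-0.023,-0.0216,0],[-0.023,-0.0219,0],[0,0,0],[0,0,0],[0,0,0]]' --dr '[[0,0,0],[0,0,0],[0,0,0],[0,0,0],[0,0,0],[0,0,0],[0,0,0],[0,0,0],[0,0,0],[0,0,0],[0,0,0],[0,0,0],[0,0,0]]'

```text
time_s: 10.0
position: [0.4504, -0.0085, 0.0404]
tool_rot: [[-0.985, -0.174, 0.001], [-0.174, 0.985, -0.0], [-0.001, -0.0, -1.0]]
ft_force: [-0.1, 0.3, -0.9]
grip_width: 0.029
```

```bash
python3 look.py 5
```

```text
(no output)
```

View pics/side5.png

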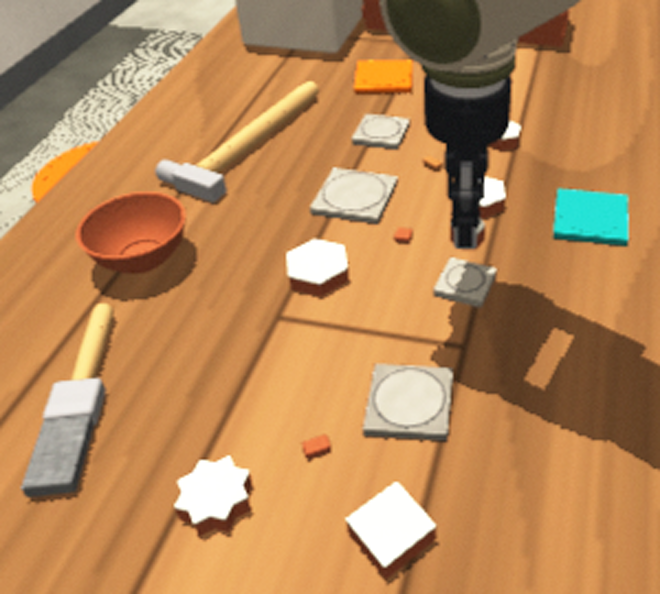

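Request:
jog_arm --travel '[[0,0,-0.02],[0,0,-0.015],[0,0,-0.01],[0,0,-0.005],[0,0,-0.002],[0,0,-0.001],[0,0,0]]' --dr '[[0,0,0],[0,0,0],[0,0,0],[0,0,0],[0,0,0],[0,0,0],[0,0,0]]'

```text
time_s: 10.68
position: [0.4501, -0.0084, -0.0128]
tool_rot: [[-0.985, -0.174, 0.001], [-0.174, 0.985, -0.0], [-0.001, -0.0, -1.0]]
ft_force: [0.1, -0.5, 0.3]
grip_width: 0.029
```

Request:
jog_arm --travel '[[0,0,0],[0,0,0],[0,0,0],[0,0,0],[0,0,0.015],[0,0,0.02],[0,0,0.03],[0,0,0.02],[0.03,0.01,0],[0.03,0.01,0],[0,0,0],[0,0,0]]' --dr '[[0,0,0],[0,0,0],[0,0,0],[0,0,0],[0,0,0],[0,0,0],[0,0,0],[0,0,0],[0,0,-0.1],[0,0,-0.1],[0,0,-0.08],[0,0,0]]' --jaw 0.055

```text
time_s: 11.68
position: [0.5105, 0.0118, 0.0719]
tool_rot: [[-0.994, 0.107, 0.0], [0.107, 0.994, -0.0], [-0.0, -0.0, -1.0]]
ft_force: [-0.3, -0.3, -0.8]
grip_width: 0.0552
```

```bash
python3 look.py 6
```

```text
(no output)
```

View pics/side6.png

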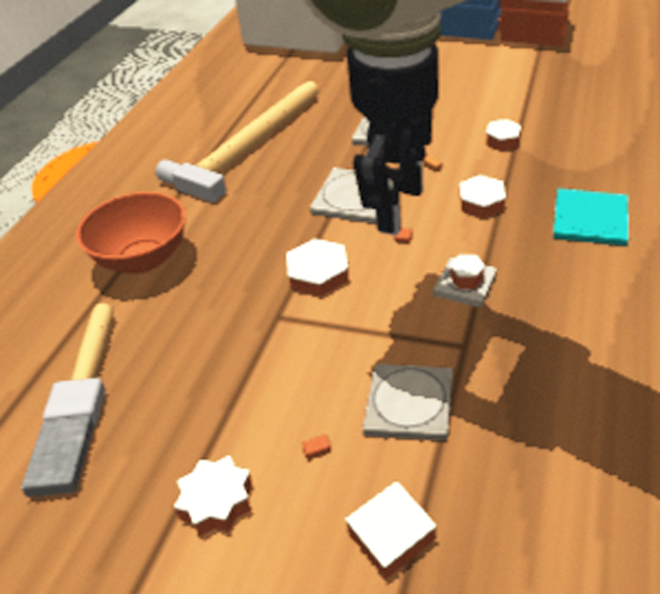

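View pics/top6.png

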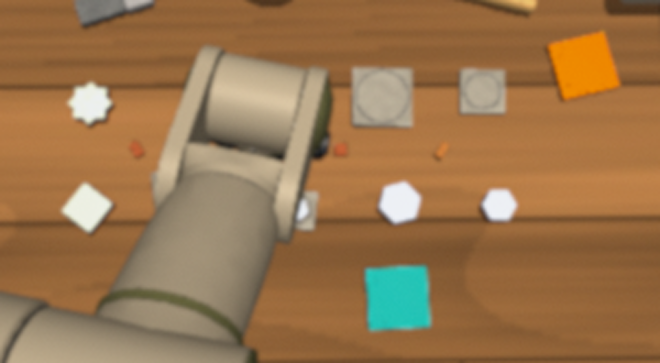

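```bash
cat > meas.py <<'E'
import sys
from h import *
def meas(f,x,y,z,thr=(200,40)):
    g=dict(np.load(f));K=4
    big=cv2.resize(g["color"],None,fx=K,fy=K,interpolation=cv2.INTER_CUBIC)
    h,s,v=cv2.split(cv2.cvtColor(big,cv2.COLOR_RGB2HSV))
    m=((v>thr[0])&(s<thr[1])).astype(np.uint8)
    cs,_=cv2.findContours(m,cv2.RETR_EXTERNAL,cv2.CHAIN_APPROX_NONE)
    for c in cs:
        P=area(g,(c[:,0]+.5)/K-.5,z);M=cv2.moments(P.reshape(-1,1,2))
        if abs(M["m00"])<2e-4:continue
        q=np.array([M["m10"],M["m01"]])/M["m00"]
        if np.hypot(q[0]-x,q[1]-y)<.03: print(f,thr,q.round(4),"flat width est",round(abs(M["m00"])**.5*1000/.9306,1))
E
python3 - <<'E'
from meas import *
for t in((200,40),(225,30),(240,20)):meas("side6.npz",.4476,-.0085,.03,t)
E
```

```text
side6.npz (200, 40) [ 0.4483 -0.0083] flat width est 29.3
side6.npz (225, 30) [ 0.4481 -0.0087] flat width est 27.8
side6.npz (240, 20) [ 0.448  -0.0092] flat width est 26.7
```

Request:
jog_arm --travel '[[0.032,-0.0018,0],[0.032,-0.0018,0],[0.032,-0.0018,0],[0,0,0],[0,0,0],[0,0,-0.025],[0,0,-0.025],[0,0,-0.02],[0,0,-0.013],[0,0,-0.009],[0,0,-0.005],[0,0,0],[0,0,0]]' --dr '[[0,0,0],[0,0,0],[0,0,0],[0,0,0],[0,0,0],[0,0,0],[0,0,0],[0,0,0],[0,0,0],[0,0,0],[0,0,0],[0,0,0],[0,0,0]]' --jaw 0.08

```text
time_s: 12.87
position: [0.6057, 0.006, -0.0244]
tool_rot: [[-0.995, 0.105, 0.001], [0.105, 0.995, -0.0], [-0.001, -0.0, -1.0]]
ft_force: [0.7, -0.5, -0.8]
grip_width: 0.0797
```

Request:
jog_arm --travel '[[0,0,0],[0,0,0],[0,0,0],[0,0,0],[0,0,0],[0,0,0]]' --dr '[[0,0,0],[0,0,0],[0,0,0],[0,0,0],[0,0,0],[0,0,0]]' --jaw 0.04

```text
time_s: 13.37
position: [0.6062, 0.0059, -0.0238]
tool_rot: [[-0.994, 0.105, 0.002], [0.105, 0.994, -0.0], [-0.002, -0.0, -1.0]]
ft_force: [-1.5, 0.6, 5.2]
grip_width: 0.0592
```

Request:
jog_arm --travel '[[0,0,0.01],[0,0,0.025],[0,0,0.025],[0,-0.0266,0],[0,-0.0266,0],[0,-0.0266,0],[0,-0.0266,0],[0,-0.0266,0],[0,0,0],[0,0,0]]' --dr '[[0,0,0],[0,0,0],[0,0,0],[0,0,0],[0,0,0],[0,0,0],[0,0,0],[0,0,0],[0,0,0],[0,0,0]]'

```text
time_s: 14.2
position: [0.6057, -0.128, 0.0355]
tool_rot: [[-0.994, 0.107, 0.001], [0.107, 0.994, -0.0], [-0.001, -0.0, -1.0]]
ft_force: [-0.2, 1.0, -1.9]
grip_width: 0.059
```

Request:
jog_arm --travel '[[0,0.0006,-0.02],[0,0,-0.015],[0,0,-0.008],[0,0,-0.003],[0,0,-0.002],[0,0,0],[0,0,0]]' --dr '[[0,0,0],[0,0,0],[0,0,0],[0,0,0],[0,0,0],[0,0,0],[0,0,0]]'

```text
time_s: 14.78
position: [0.6061, -0.1262, -0.0123]
tool_rot: [[-0.995, 0.105, 0.001], [0.105, 0.995, -0.0], [-0.001, -0.0, -1.0]]
ft_force: [-0.6, 0.2, -0.6]
grip_width: 0.0589
```

Request:
jog_arm --travel '[[0,0,0],[0,0,0],[0,0,0],[0,0,0],[0,0,0.015],[0,0,0.025],[0,0,0.035],[-0.03,-0.004,0.01],[-0.03,-0.004,0],[-0.03,-0.004,0],[-0.03,-0.004,0],[-0.028,-0.004,0],[0,0,0],[0,0,0]]' --dr '[[0,0,0],[0,0,0],[0,0,0],[0,0,0],[0,0,0],[0,0,0],[0,0,0],[0,0,-0.04],[0,0,-0.04],[0,0,-0.04],[0,0,-0.04],[0,0,0],[0,0,0],[0,0,0]]' --jaw 0.082

```text
time_s: 15.95
position: [0.4571, -0.1466, 0.0725]
tool_rot: [[-0.965, 0.263, 0.001], [0.263, 0.965, -0.0], [-0.001, -0.0, -1.0]]
ft_force: [1.0, 0.2, 0.7]
grip_width: 0.0822
```

```bash
python3 look.py 7; python3 - <<'E'
from meas import *
for f in("side7.npz","top7.npz"):
  for t in((200,40),(225,30)):
    meas(f,.604,-.127,.03,t);meas(f,.4476,-.0085,.03,t)
E
```

```text
side7.npz (200, 40) [ 0.603  -0.1188] flat width est 67.9
side7.npz (200, 40) [0.449  0.0061] flat width est 39.7
side7.npz (225, 30) [ 0.6043 -0.124 ] flat width est 60.0
side7.npz (225, 30) [ 0.4482 -0.0069] flat width est 29.9
top7.npz (200, 40) [ 0.6138 -0.1194] flat width est 45.3
top7.npz (200, 40) [ 0.4476 -0.0079] flat width est 28.7
top7.npz (225, 30) [ 0.6135 -0.1188] flat width est 40.3
top7.npz (225, 30) [ 0.4472 -0.0078] flat width est 25.2
```

View pics/side7.png

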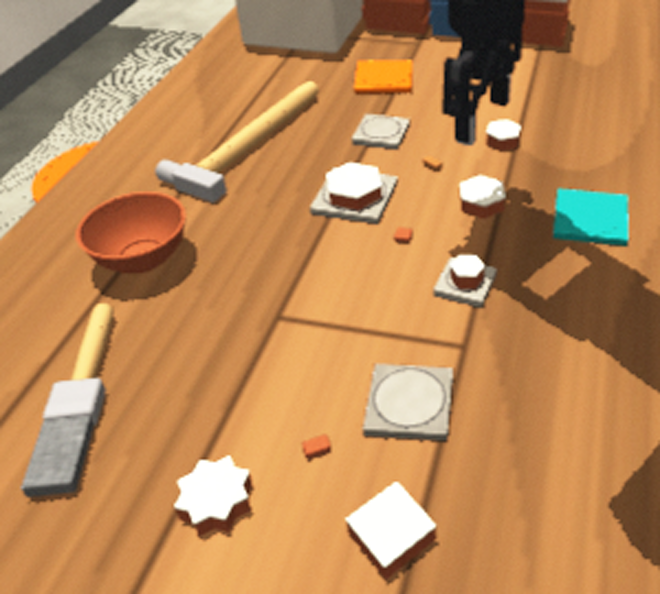

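Request:
jog_arm --travel '[[0.001,-0.001,-0.025],[0,0,-0.025],[0,0,-0.02],[0,0,-0.013],[0,0,-0.009],[0,0,-0.005],[0,0,0],[0,0,0]]' --dr '[[0,0,0],[0,0,0],[0,0,0],[0,0,0],[0,0,0],[0,0,0],[0,0,0],[0,0,0]]' --jaw 0.072

```text
time_s: 16.72
position: [0.4593, -0.1475, -0.0248]
tool_rot: [[-0.965, 0.262, 0.001], [0.262, 0.965, -0.0], [-0.001, -0.0, -1.0]]
ft_force: [1.1, 0.3, 0.4]
grip_width: 0.072
```

Request:
jog_arm --travel '[[0,0,0],[0,0,0],[0,0,0],[0,0,0],[0,0,0],[0,0,0]]' --dr '[[0,0,0],[0,0,0],[0,0,0],[0,0,0],[0,0,0],[0,0,0]]' --jaw 0.03

```text
time_s: 17.22
position: [0.4592, -0.1476, -0.0241]
tool_rot: [[-0.965, 0.262, 0.002], [0.262, 0.965, -0.001], [-0.002, -0.001, -1.0]]
ft_force: [-0.1, -0.5, 5.9]
grip_width: 0.0489
```

Request:
jog_arm --travel '[[0,0,0.01],[0,0,0.025],[0,0,0.03],[0,0,0.02],[0.0011,0.0296,0],[0.0011,0.0296,0],[0.0011,0.0296,0],[0.0011,0.0296,0],[0.0011,0.0296,0],[0.0011,0.0296,0],[0.0011,0.0296,0],[0.0011,0.0296,0],[0.0011,0.0296,0],[0.0011,0.0296,0],[0,0,0],[0,0,0]]' --dr '[[0,0,0],[0,0,0],[0,0,0],[0,0,0],[0,0,0],[0,0,0],[0,0,0],[0,0,0],[0,0,0],[0,0,0],[0,0,0],[0,0,0],[0,0,0],[0,0,0],[0,0,0],[0,0,0]]'

```text
time_s: 18.55
position: [0.4695, 0.1498, 0.0602]
tool_rot: [[-0.966, 0.259, 0.001], [0.259, 0.966, -0.0], [-0.001, 0.0, -1.0]]
ft_force: [0.0, -0.5, -0.9]
grip_width: 0.0486
```

Request:
jog_arm --travel '[[0.0005,-0.001,-0.025],[0,0,-0.02],[0,0,-0.015],[0,0,-0.008],[0,0,-0.003],[0,0,-0.0015],[0,0,0],[0,0,0]]' --dr '[[0,0,0],[0,0,0],[0,0,0],[0,0,0],[0,0,0],[0,0,0],[0,0,0],[0,0,0]]'

```text
time_s: 19.22
position: [0.4707, 0.1475, -0.0118]
tool_rot: [[-0.965, 0.262, 0.001], [0.262, 0.965, 0.0], [-0.001, 0.0, -1.0]]
ft_force: [-0.1, -0.3, -0.9]
grip_width: 0.0488
```

Request:
jog_arm --travel '[[0,0,0],[0,0,0],[0,0,0],[0,0,0],[0,0,0.015],[0,0,0.025],[0,0,0.03],[0,0,0.02],[0,-0.034,0],[0,-0.034,0],[0,-0.034,0],[0,-0.034,0],[0,-0.034,0],[0,-0.034,0],[0,-0.034,0],[0,-0.034,0]]' --dr '[[0,0,0],[0,0,0],[0,0,0],[0,0,0],[0,0,0],[0,0,0],[0,0,0],[0,0,0],[0,0,-0.036],[0,0,-0.036],[0,0,-0.036],[0,0,-0.036],[0,0,-0.036],[0,0,-0.036],[0,0,-0.036],[0,0,-0.036]]' --jaw 0.07

```text
time_s: 20.55
position: [0.4699, -0.126, 0.0776]
tool_rot: [[-0.85, 0.527, 0.0], [0.527, 0.85, -0.0], [-0.0, 0.0, -1.0]]
ft_force: [1.1, 0.3, -0.5]
grip_width: 0.07
```

Request:
jog_arm --travel '[[-0.004,-0.032,0],[-0.004,-0.032,0],[-0.004,-0.032,0],[-0.004,-0.032,0],[0,-0.032,0],[0,0,0],[0,0,0],[0,0,0]]' --dr '[[0,0,0],[0,0,0],[0,0,0],[0,0,0],[0,0,0],[0,0,0],[0,0,0],[0,0,0]]' --jaw 0.064

```text
time_s: 21.22
position: [0.454, -0.2837, 0.0773]
tool_rot: [[-0.851, 0.525, -0.001], [0.525, 0.851, 0.001], [0.001, 0.0, -1.0]]
ft_force: [-0.4, 0.4, -0.9]
grip_width: 0.064
```

```bash
python3 look.py 8; python3 - <<'E'
from meas import *
for f in("side8.npz","top8.npz"):
  for t in((200,40),(225,30),(238,20)):
    meas(f,.604,-.127,.03,t);meas(f,.4476,-.0085,.03,t);meas(f,.4677,.149,.03,t)
E
```

```text
side8.npz (200, 40) [ 0.603  -0.1186] flat width est 68.2
side8.npz (200, 40) [0.4469 0.0061] flat width est 41.8
side8.npz (200, 40) [0.4689 0.1504] flat width est 52.3
side8.npz (225, 30) [ 0.6042 -0.124 ] flat width est 60.1
side8.npz (225, 30) [ 0.4483 -0.0068] flat width est 30.0
side8.npz (225, 30) [0.4686 0.1499] flat width est 50.8
side8.npz (238, 20) [ 0.6045 -0.1241] flat width est 58.6
side8.npz (238, 20) [ 0.4481 -0.0071] flat width est 29.1
side8.npz (238, 20) [0.4683 0.1495] flat width est 49.6
top8.npz (200, 40) [ 0.6049 -0.1257] flat width est 59.5
top8.npz (200, 40) [0.4769 0.1577] flat width est 32.4
top8.npz (225, 30) [ 0.6045 -0.1256] flat width est 55.4
top8.npz (225, 30) [0.4768 0.1578] flat width est 28.0
top8.npz (238, 20) [ 0.6032 -0.1252] flat width est 49.2
top8.npz (238, 20) [0.477  0.1575] flat width est 19.5
```

View pics/side8.png

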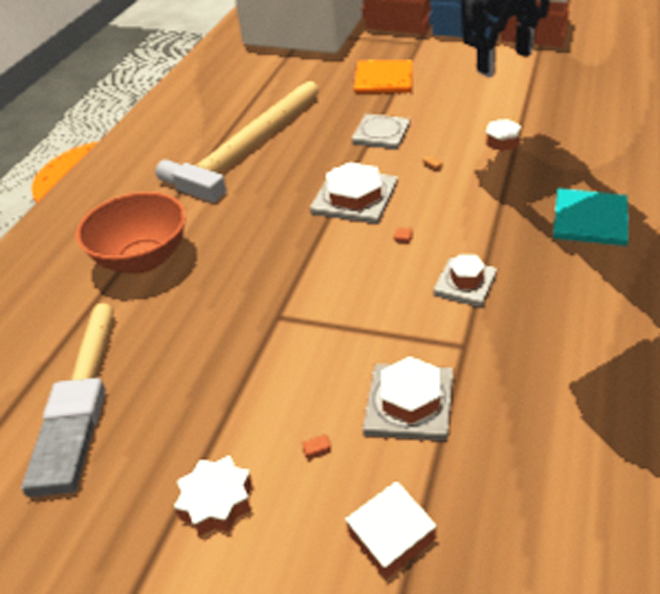

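All three placed tiles are within about 3 mm of their slab centres. Next is hex40.

Request:
jog_arm --travel '[[0,0.0015,-0.025],[0,0,-0.025],[0,0,-0.025],[0,0,-0.013],[0,0,-0.009],[0,0,-0.005],[0,0,0],[0,0,0]]' --dr '[[0,0,0],[0,0,0],[0,0,0],[0,0,0],[0,0,0],[0,0,0],[0,0,0],[0,0,0]]'

```text
time_s: 21.98
position: [0.4546, -0.2828, -0.0239]
tool_rot: [[-0.851, 0.525, 0.001], [0.525, 0.851, -0.001], [-0.001, -0.0, -1.0]]
ft_force: [-0.4, 0.6, 0.6]
grip_width: 0.0642
```

Request:
jog_arm --travel '[[0,0,0],[0,0,0],[0,0,0],[0,0,0],[0,0,0],[0,0,0]]' --dr '[[0,0,0],[0,0,0],[0,0,0],[0,0,0],[0,0,0],[0,0,0]]' --jaw 0.02

```text
time_s: 22.48
position: [0.4547, -0.2832, -0.0235]
tool_rot: [[-0.851, 0.525, 0.001], [0.525, 0.851, -0.001], [-0.002, -0.0, -1.0]]
ft_force: [0.3, -0.1, 6.5]
grip_width: 0.0388
```

Request:
jog_arm --travel '[[0,0,0.01],[0,0,0.025],[0,0,0.025],[0.0265,0.0026,0],[0.0265,0.0026,0],[0.0265,0.0026,0],[0.0265,0.0026,0],[0.0265,0.0026,0],[0.0265,0.0026,0],[0,0,0],[0,0,0],[0,0,0]]' --dr '[[0,0,0],[0,0,0],[0,0,0],[0,0,0],[0,0,0],[0,0,0],[0,0,0],[0,0,0],[0,0,0],[0,0,0],[0,0,0],[0,0,0]]'

```text
time_s: 23.48
position: [0.6125, -0.2672, 0.0357]
tool_rot: [[-0.851, 0.525, -0.001], [0.525, 0.851, 0.0], [0.001, -0.0, -1.0]]
ft_force: [0.0, -0.0, -0.4]
grip_width: 0.0391
```

Request:
jog_arm --travel '[[0.0005,0,-0.02],[0,0,-0.015],[0,0,-0.008],[0,0,-0.003],[0,0,-0.002],[0,0,0],[0,0,0]]' --dr '[[0,0,0],[0,0,0],[0,0,0],[0,0,0],[0,0,0],[0,0,0],[0,0,0]]'

```text
time_s: 24.07
position: [0.6139, -0.2675, -0.0117]
tool_rot: [[-0.851, 0.526, 0.001], [0.526, 0.851, -0.001], [-0.001, -0.0, -1.0]]
ft_force: [0.7, 0.5, -0.3]
grip_width: 0.039
```

Request:
jog_arm --travel '[[0,0,0],[0,0,0],[0,0,0],[0,0,0],[0,0,0.015],[0,0,0.025],[0,0,0.035],[-0.02,-0.02,0.03],[-0.03,-0.02,0.02],[-0.03,-0.02,0],[-0.03,-0.02,0],[-0.03,-0.02,0],[-0.03,-0.02,0],[0,0,0],[0,0,0],[0,0,0]]' --dr '[[0,0,0],[0,0,0],[0,0,0],[0,0,0],[0,0,0],[0,0,0],[0,0,0],[0,0,0],[0,0,0],[0,0,0],[0,0,0],[0,0,0],[0,0,0],[0,0,0],[0,0,0],[0,0,0]]' --jaw 0.064

```text
time_s: 25.4
position: [0.444, -0.3872, 0.1126]
tool_rot: [[-0.851, 0.526, 0.0], [0.526, 0.851, -0.0], [-0.0, 0.0, -1.0]]
ft_force: [-0.4, -0.1, 0.0]
grip_width: 0.064
```

```bash
python3 look.py 9; python3 - <<'E'
from meas import *
for f in("side9.npz","top9.npz"):
  for t in((225,30),(205,40)):
    for p in((.6107,-.2666),(.604,-.127),(.4476,-.0085),(.4677,.149)):meas(f,*p,.03,t)
    for p in((.4525,.272),(.5962,.273)):meas(f,*p,.02,t)
E
```

```text
side9.npz (225, 30) [ 0.6118 -0.264 ] flat width est 38.5
side9.npz (225, 30) [ 0.6043 -0.124 ] flat width est 59.8
side9.npz (225, 30) [ 0.4482 -0.0069] flat width est 29.7
side9.npz (225, 30) [0.4684 0.1496] flat width est 50.4
side9.npz (225, 30) [0.453 0.272] flat width est 51.2
side9.npz (225, 30) [0.5964 0.2731] flat width est 48.4
side9.npz (205, 40) [ 0.6117 -0.2637] flat width est 39.8
side9.npz (205, 40) [ 0.6033 -0.1194] flat width est 66.7
side9.npz (205, 40) [0.4467 0.0051] flat width est 40.3
side9.npz (205, 40) [0.4689 0.1502] flat width est 52.0
side9.npz (205, 40) [0.453 0.272] flat width est 51.8
side9.npz (205, 40) [0.5963 0.2731] flat width est 49.0
top9.npz (225, 30) [ 0.612  -0.2659] flat width est 35.8
top9.npz (225, 30) [ 0.6045 -0.1255] flat width est 55.4
top9.npz (225, 30) [0.468  0.1492] flat width est 45.2
top9.npz (225, 30) [0.4526 0.272 ] flat width est 46.1
top9.npz (225, 30) [0.5962 0.273 ] flat width est 42.6
top9.npz (205, 40) [ 0.6124 -0.2663] flat width est 39.1
top9.npz (205, 40) [ 0.6048 -0.1257] flat width est 58.8
top9.npz (205, 40) [0.4683 0.1491] flat width est 48.4
top9.npz (205, 40) [0.4525 0.2717] flat width est 48.8
top9.npz (205, 40) [0.5961 0.273 ] flat width est 45.7
```

View pics/side9.png

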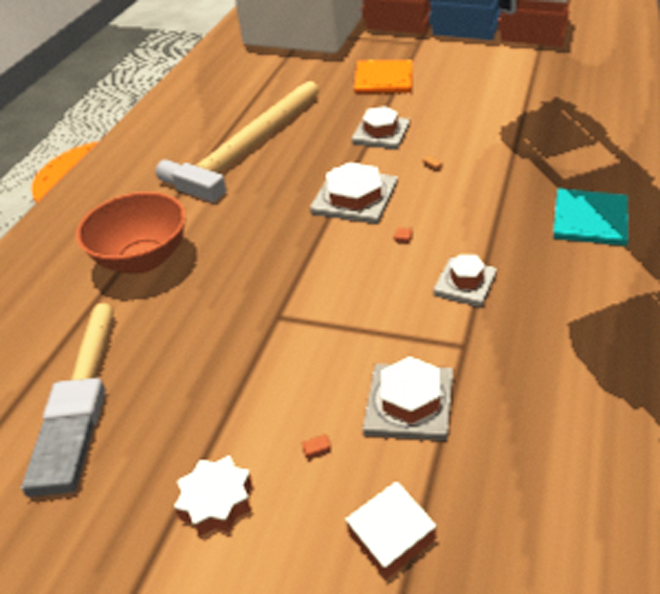

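View pics/top9.png

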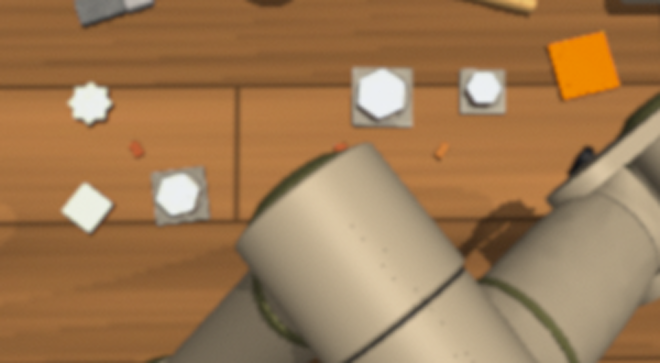

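Both views show all four hexagons flat and centred on their slabs, with the star and square unmoved. The arm is clear, so I'm handing in.

```bash
python3 -c "
from rig import *
print(close_job())"
```

```text
the job is handed in; nothing more can be done
None
```

All four hexagons are on the slabs of their own size, glazed face up and released. I handed the job in at about 25 s of the 90 s allowed, and no verdict was reported.

**Last checks:** The final pictures put each hexagon's centre within about 4 mm of its slab's centre, against the 12 mm limit. The arm hid hex30 from the top camera in the last pictures, so its final check is from the side view only. The star and square measured within 1 mm of where they started. The arm stood clear of everything.

**What went wrong or disagreed:**
- **Missed grasp:** The first close on hex30 shut on air above the tile. A touch on the empty bench showed the fingertips sit about 29 mm higher than the reported TCP. I corrected for that in every later grasp.
- **Light contact when gripping:** With each tile gripped on the bench, the wrist read about 5–6 N upward.
- **Camera differences:** The two views differed by up to about 2.5 mm in y. Looser colour thresholds in the side view gave distorted readings where they merged tile and slab, so I ignored those.

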